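Put returned goods back into their stock bins

TASK

Put the four returned goods back where they belong: the carton, the jar and the tin each go into the empty front bay of the red bin that already holds its kind, the right way up and flat on the bin's floor, and the spray bottle goes upright into the snap holder, pushed straight down until it snaps in and stands fully home. Set things down rather than dropping or throwing them, and leave the tape roll and the wooden stamp where they are.

Things in the scene. Friction and masses are not known exactly. Their poses are not given: they have to be found in the camera images.
- carton_center (a point): Loose white carton with a blue band round its middle, 42 (its x) by 60 (its y) by 36 high mm, about 90 g. Lies flat. Point at its centre, 18 above its underside; z up. Grip it across the 42 mm sides (fingers closing along its x).
- jar_center (a point): Loose amber jar with a cream label and a black lid, diameter 44 up to 30 mm (grip here), lid 37, 45 high in all, 120 g, standing upright. Point at its centre, 22.5 above its underside; z up.
- tin_center (a point): Loose flat round teal tin with a silver disc on top, diameter 54, 28 high mm, about 100 g, lying flat. Point at its centre, 14 above its underside; z up.
- spray_center (a point): Loose white spray bottle, pink band and cap, upright, 96 mm high, 140 g. Heights from its underside: grey foot tapering from diameter 22 up to a flange of 44 (14 to 16), groove of 34 (20 to 27), body of 46 (32 to 76; grip it at about 50 to 60), cap of 26 (76 to 96). Point: centre, 48 above its underside; z up.
- carton_bin_bay (a point): Fixed red bin, 170 deep (x) by 130 wide (y) mm, walls 50 high (front 32), 4 thick. A 34 high cross wall parts it: behind it (+x, away from the robot) two fixed white cartons with blue bands show what belongs here; the front bay is empty, 96 (x) by 122 (y) inside. Point: centre of the front bay's floor, 4 above the bench; x to the bin's back, z up.
- jar_bin_bay (a point): Fixed red bin, 170 deep (x) by 130 wide (y) mm, walls 50 high (front 32), 4 thick. A 34 high cross wall parts it: behind it (+x, away from the robot) two fixed amber jars with black lids show what belongs here; the front bay is empty, 96 (x) by 122 (y) inside. Point: centre of the front bay's floor, 4 above the bench; x to the bin's back, z up.
- tin_bin_bay (a point): Fixed red bin, 170 deep (x) by 130 wide (y) mm, walls 50 high (front 32), 4 thick. A 34 high cross wall parts it: behind it (+x, away from the robot) two fixed teal tins show what belongs here; the front bay is empty, 96 (x) by 122 (y) inside. Point: centre of the front bay's floor, 4 above the bench; x to the bin's back, z up.
- holder_seat (a point): Fixed grey snap holder: plate 100 (x) by 120 (y) mm, 8 thick, pink disc at its centre between two sprung bars (along x, 52 long, 35 apart, tops 36 above the bench, each gives 16 sideways). Pushed straight down, the bottle's foot spreads them: force rises to about 5 to 8 N, then drops as they snap into its groove. Point: plate top at the centre, seat of the bottle's underside, 8 above the bench; z up.
- tape: Loose roll of tan tape lying flat, outer diameter 50, 19 high mm; a bystander to be left in place. Origin at the centre of its underside.
- stamp: Loose wooden hand stamp standing upright, foot diameter 36, 58 high mm; a bystander to be left in place. Origin at the centre of its underside.
There are look-alikes about, which are no part of the job. Leave any purple look-alike of the part that bears carton_bin_bay alone.

How it is judged:
By the outcome, as a careful person would: the job done as asked, in the order asked, and still so for the second after the job is handed in, with the robot touching nothing.
It also fails if it takes over 115 s, if anything falls off the work surface, if the arm or the gripper's body presses on something with over 40 N, if the wrist force passes 120 N, or if a joint passes its speed limit or range.

ROBOT

A 6-joint arm with a two-finger parallel gripper is mounted at the origin on the work surface. World frame = base frame: x ahead of the robot, y to its left, z up, the work surface at z = 0. Lengths are in m, angles in degrees, forces in N, time in s.
With the tool pointing down it reaches from about 0.3 to 0.875 m from the base axis. Payload 4.2 kg.
Tool frame: the origin (TCP) lies at the very end of the fingers, on their centre line; the grasp point (between the pads) lies 19 mm behind it; z points along the fingers, y is the direction in which the jaws open and shut (so a half turn about z gives the same grasp; the last joint's range is limited). The gripper opens to 85 mm and grips with 20 to 120 N. Pads are 22 mm wide; open, the fingers measure 114 mm over their backs; the gripper's body (76 mm by 85 mm) begins 54 mm behind the grasp point. The pads swing forward as they close: fully open they stand 13 mm farther back than shut.
Start: joints at [-76.719, 18.312, 89.639, -0, 72.044, -1.146], TCP at [0.143, -0.557, 0.21] pointing down, gripper open.
Joint ranges: [-177.97, 177.97], [-48.28, 115.42], [12.27, 149.76], [-77.06, 257.06], [2.81, 150.46], [-146.56, 146.56]. Speed limits (degrees/s): [147.25, 147.25, 180, 180, 180, 180].

INTERFACE

Orientations are given as [roll, pitch, yaw] about the fixed x, y, z axes, in that order (R = Rz(yaw) Ry(pitch) Rx(roll)).
In Python, from cell import read_state, grab_frame, calibration, job_done gives the robot as it stands.
- The arm moves only by the tool jog_arm, never from a script. Its argument "rows" is a list that holds one entry, the list of rows, each a list of 7 numbers: the finger opening in mm, from 0 to 85.4, then the shift along the world's x, y, z in mm, then the turn, a rotation vector about the world's x, y, z in degrees. In form: [[[hand, dx, dy, dz, wx, wy, wz], ...]]. A call has 1 to 12 rows; each row shifts and turns the commanded pose from where the row before left it; what a row does not reach is not made up. A row lasts 1/12 s, in which the tool goes at most 41.7 mm and 7.16 degrees, less where a joint would pass 70% of its speed; a pose out of reach is approached as far as the arm can. A call with a gripper value outside its range is refused whole. The fingers move at their own pace and stop on an object; "force" is the grip in N (left out, the last holds). Time passes only in rows, so rows that do not move let the fingers close. It gives the time, the measured TCP pose, the force and the opening at its end, in the units of the state.
- read_state(): the state, without advancing time (a new reading comes with each control period).
- grab_frame(name): name is "side" or "top" or "wrist"; returns the picture (384x512x3 uint8, blue, green, red); there is no depth.
- calibration(name): a dict with "intrinsics" (3x3 intrinsics, pixels), "eye" and "attitude" of the camera in the world; the wrist camera has in their place "hand_eye" (4x4, takes a point from camera to tool coordinates, whose origin is the TCP and whose axes are the flange's). Camera axes: x right, y down, z forward; pixel columns grow to the right and rows downward; lengths in m; the calibration is good to about 2 mm. A picture is of the moment at which its call begins: read the wrist's pose just before it. calibration takes no time and is no camera call.
- job_done(): hands the job in, once; it reports no verdict.
The state is a dict: "clock": time; "joint_pos": joint angles; "qd": joint speeds; "effort": joint torques, N m; "position": TCP position; "ee_rot": TCP orientation; "force": force on the tool from outside, world axes, zero at the start; "torque": the same for the moment, N m; "finger_gap": opening from 0.0 (shut) to 1.0 (fully open).
Only numpy, scipy, OpenCV 4.12 (cv2) and the standard library are available. Lean on these libraries where they do the work, as an engineer would, in place of code of your own. Each camera call takes 0.05 s, during which the arm holds its last target.

## Working session

There is one attempt and no reset: what is moved stays moved. The work goes in short steps, Python scripts to look and compute and a tool call to move; the robot and the scene stay as the last step left them, time stands still between calls to the robot, and variables do not carry over. Pictures are saved under pics/ and viewed, and the job is handed in when it is done.

Besides the shell and the picture viewer there is one more tool, called by a JSON object that holds its "fn" and its "kwargs", one argument or row to a line. jog_arm: Moves the arm, as the interface text tells. Its arguments: {"type":"object","properties":{"rows":{"type":"array","items":{"type":"array","items":{"type":"array","items":{"type":"number"}}}},"force":{"type":"number"}},"required":["rows"]}

```bash
ls; mkdir -p pics
python3 - <<'E'
from cell import *
import cv2
print(read_state())
for n in ["side","top","wrist"]:
    print(n,calibration(n)); cv2.imwrite(f"pics/{n}0.png",grab_frame(n))
E
```

```text
pics
{'clock': 0.0, 'joint_pos': array([-7.67195361e+01,  1.83521040e+01,  8.97081778e+01,  3.67104297e-03,
        7.20417581e+01, -1.14459790e+00]), 'qd': array([ 0.07285008,  0.07592957, -0.0559766 , -0.0108513 , -0.0536207 ,
       -0.02003689]), 'effort': array([ 2.50880817e-03, -4.15516198e+01, -2.34158796e+01,  2.13037979e-04,
        8.17114545e-03,  7.18365783e-06]), 'position': array([ 0.14315534, -0.55636173,  0.20876563]), 'ee_rot': array([-1.79898050e+02, -5.52779325e-03,  1.44239219e+01]), 'force': array([-0.72116311, -0.08540335,  0.44156894]), 'torque': array([0.02228893, 0.01050007, 0.04505921]), 'finger_gap': 1.0041752414215785}
side {'intrinsics': array([[435.7513108 ,   0.        , 251.42796208],
       [  0.        , 435.7513108 , 191.44446511],
       [  0.        ,   0.        ,   1.        ]]), 'eye': array([0.09456057, 0.63185113, 0.82627373]), 'attitude': array([-136.13272047,   -0.78142049, -150.11914298])}
top {'intrinsics': array([[418.90123902,   0.        , 245.29446835],
       [  0.        , 418.90123902, 190.22180636],
       [  0.        ,   0.        ,   1.        ]]), 'eye': array([0.33370923, 0.01559114, 1.29770457]), 'attitude': array([-174.10169356,   -0.90064076,  -88.47917029])}
wrist {'intrinsics': array([[307.10244417,   0.        , 251.38243398],
       [  0.        , 307.10244417, 189.63657268],
       [  0.        ,   0.        ,   1.        ]]), 'hand_eye': array([[ 9.93015577e-04, -9.65519726e-01, -2.60328011e-01,
         6.47895763e-02],
       [ 9.99999506e-01,  9.71680638e-04,  2.10650647e-04,
        -9.50612906e-04],
       [ 4.95683323e-05, -2.60328091e-01,  9.65520213e-01,
        -1.63443811e-01],
       [ 0.00000000e+00,  0.00000000e+00,  0.00000000e+00,
         1.00000000e+00]])}
```

View pics/top0.png

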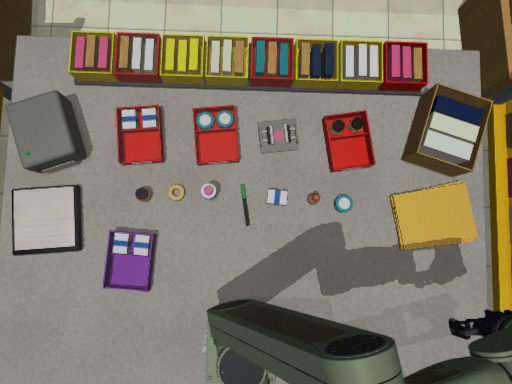

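View pics/side0.png

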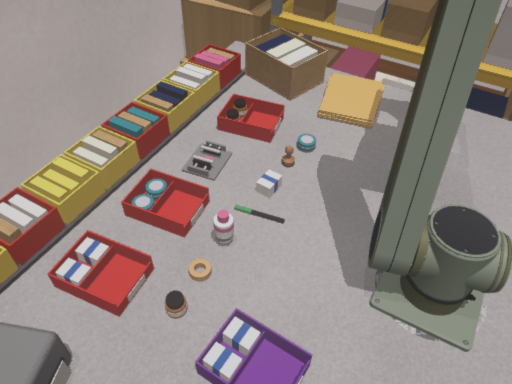

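View pics/wrist0.png

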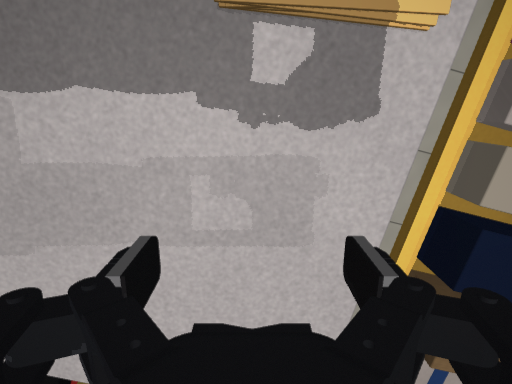

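```bash
cat > h.py <<'E'
import numpy as np, cv2
from scipy.spatial.transform import Rotation as Ro
from cell import *
def cam(n,st=None):
    c=calibration(n);K=c["intrinsics"]
    if n=="wrist":
        T=np.eye(4);T[:3,:3]=Ro.from_euler('xyz',st["ee_rot"],degrees=True).as_matrix();T[:3,3]=st["position"]
        T=T@c["hand_eye"];return K,T[:3,:3],T[:3,3]
    return K,Ro.from_euler('xyz',c["attitude"],degrees=True).as_matrix(),c["eye"]
def ray(C,uv,z):
    K,R,t=C; uv=np.atleast_2d(np.asarray(uv,float))
    d=np.c_[(uv-K[:2,2])/[K[0,0],K[1,1]],np.ones(len(uv))]@R.T
    return t+d*((z-t[2])/d[:,2])[:,None]
def proj(C,P):
    K,R,t=C; p=(np.atleast_2d(P)-t)@R; return p[:,:2]/p[:,2:]*[K[0,0],K[1,1]]+K[:2,2]
E
python3 - <<'E'
import cv2,numpy as np
a=cv2.imread("pics/top0.png")
cv2.imwrite("pics/top0a.png",cv2.resize(a[95:300,95:255],None,fx=2.9,fy=2.9,interpolation=2)[:600])
b=cv2.resize(a[95:225,180:390],None,fx=3.8,fy=3.8,interpolation=2);cv2.imwrite("pics/top0b.png",b)
s=cv2.imread("pics/side0.png")
cv2.imwrite("pics/side0a.png",cv2.resize(s[80:330,40:340],None,fx=2.4,fy=2.4,interpolation=2))
E
```

```text
(no output)
```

View pics/top0a.png

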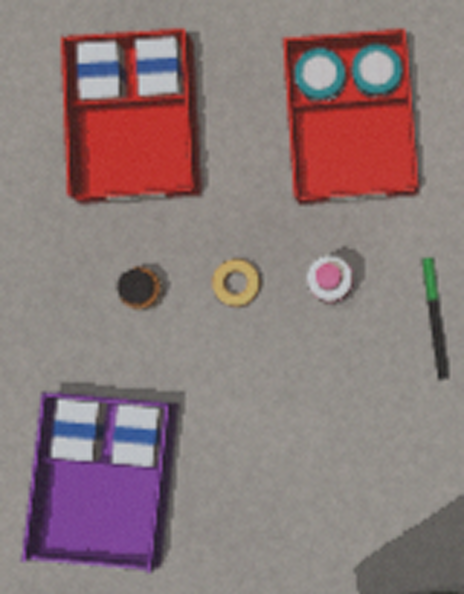

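View pics/top0b.png

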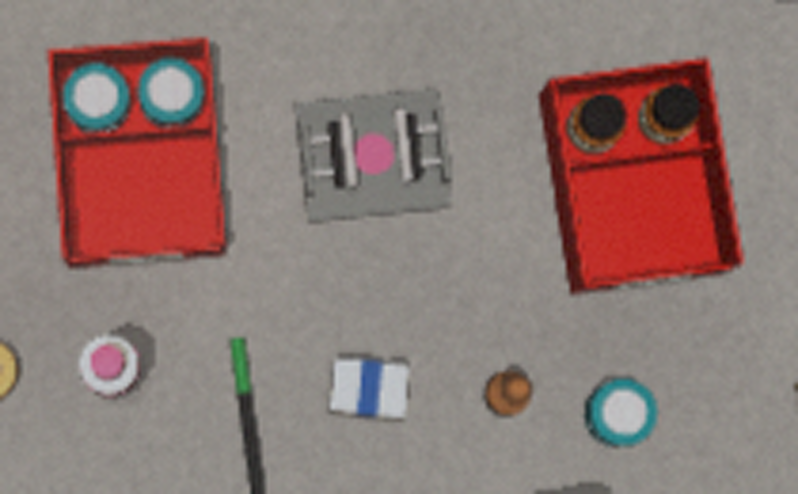

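View pics/side0a.png

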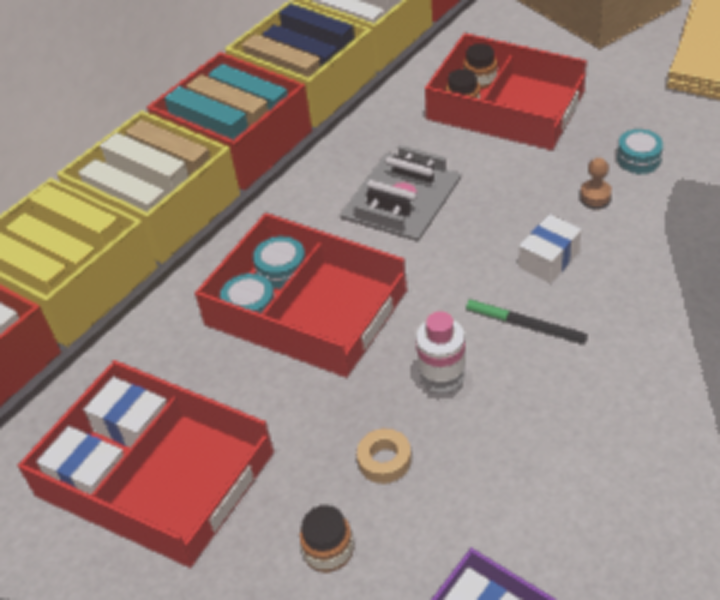

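```bash
cat >> h.py <<'E'
COL={'blue':((100,120,60),(125,255,255)),'teal':((83,90,60),(98,255,255)),'pink':((155,70,110),(174,255,255)),'red':((0,150,50),(6,255,255)),'purple':((130,100,40),(150,255,255)),'amber':((8,110,40),(20,255,200)),'black':((0,0,0),(179,255,45))}
def blobs(img,c,amin=30):
    hsv=cv2.cvtColor(img,cv2.COLOR_BGR2HSV); m=cv2.inRange(hsv,*[np.array(x) for x in COL[c]])
    if c=='red': m|=cv2.inRange(hsv,np.array((174,150,50)),np.array((179,255,255)))
    n,l,s,ce=cv2.connectedComponentsWithStats(m)
    out=[]
    for i in range(1,n):
        if s[i,4]>=amin:
            k=cv2.findContours((l==i).astype(np.uint8),0,2)[0][0]
            out.append((s[i,4],ce[i],s[i,:4],k,cv2.minAreaRect(k)))
    return out
E
python3 - <<'E'
from h import *
a=cv2.imread("pics/top0.png");C=cam("top")
for c,z in [('blue',.036),('teal',.028),('pink',.096),('black',.045),('red',.05),('purple',.05)]:
    for b in blobs(a,c,25):
        if 90<b[1][1]<300 and 90<b[1][0]<385: print(c,b[0],b[1].round(1),b[2],np.round(b[4][2],1),ray(C,b[1],z)[0].round(4))
E
```

```text
blue 50 [149.1 116.9] [143 115  13   5] 83.7 [0.6827 0.3009 0.036 ]
blue 53 [128.2 118.3] [122 116  14   5] 85.2 [0.6761 0.3643 0.036 ]
blue 62 [276.6 196.6] [274 190   6  14] 5.7 [ 0.4478 -0.0959  0.036 ]
blue 66 [120.2 242.7] [113 240  15   6] 5.2 [0.2971 0.3671 0.036 ]
blue 65 [141.4 244.6] [134 242  15   6] 4.8 [0.2931 0.304  0.036 ]
teal 106 [224.6 119. ] [217 110  16  17] 90.0 [0.6853 0.0693 0.028 ]
teal 109 [205.1 120.4] [197 112  17  17] 90.0 [0.6791 0.1292 0.028 ]
teal 129 [343.1 203.4] [335 195  18  17] 90.0 [ 0.4335 -0.2999  0.028 ]
pink 93 [278.  135.1] [273 130  11  11] 90.0 [ 0.6233 -0.0914  0.096 ]
pink 59 [207.7 189.8] [204 186   9   9] 90.0 [0.4566 0.1083 0.096 ]
black 105 [357.3 122.8] [352 118  12  11] 90.0 [ 0.6813 -0.3391  0.045 ]
black 97 [337.9 125.2] [333 120  11  11] 90.0 [ 0.6721 -0.2792  0.045 ]
red 1549 [140.1 141.4] [116 105  47  59] 87.5 [0.6021 0.3209 0.05  ]
red 1730 [216.  139.4] [193 105  46  59] 85.6 [0.6154 0.0921 0.05  ]
red 2131 [348.3 143.1] [322 111  53  60] 80.9 [ 0.616 -0.31   0.05 ]
purple 1668 [128.  268.3] [103 231  50  61] 5.3 [0.2238 0.3363 0.05  ]
```

Candidates in the top view: carton (277,197), with same-kind fixed cartons in the red bin at (128,118)/(149,117) and in the purple bin at (120,243)/(141,245). Tin (343,203), fixed tins (205,120)/(225,119). Jar (143,194), fixed jars (338,125)/(357,123). Spray (209,190). Carton bin: red (140,135), not purple (130,260). Tape is at (176,192), stamp at (313,198). I choose the loose goods in the middle row; the crops above confirm this. First I go over the carton.

{"fn": "jog_arm", "kwargs": {
  "rows": [
    [[85, 22, 33, 0, 0, 0, 6.3], [85, 22, 33, 0, 0, 0, 6.3], [85, 22, 33, 0, 0, 0, 6.3], [85, 22, 33, 0, 0, 0, 6.3], [85, 22, 33, 0, 0, 0, 6.3], [85, 22, 33, 0, 0, 0, 6.3], [85, 22, 33, 0, 0, 0, 6.3], [85, 22, 33, 0, 0, 0, 6.3], [85, 22, 33, 0, 0, 0, 6.3], [85, 22, 33, 0, 0, 0, 6.3], [85, 22, 33, 0, 0, 0, 6.3], [85, 22, 33, 0, 0, 0, 6.3]]
  ]
}}

```text
clock: 1.15
position: [0.4078, -0.159, 0.2097]
ee_rot: [180.0, 0.0, 90.3]
force: [1.2, -1.8, -0.3]
finger_gap: 0.998
```

{"fn": "jog_arm", "kwargs": {
  "rows": [
    [[85, 21, 32, -15, 0, 0, 0], [85, 20, 32, -15, 0, 0, 0], [85, 0, 0, 0, 0, 0, 0], [85, 0, 0, 0, 0, 0, 0]]
  ],
  "force": 40
}}

```text
clock: 1.48
position: [0.4481, -0.0954, 0.1786]
ee_rot: [-179.8, -0.0, 90.3]
force: [0.4, -0.6, 0.6]
finger_gap: 0.997
```

```bash
cat > w.py <<'E'
import sys
from h import *
st=read_state(); im=grab_frame("wrist"); np.save("pics/last.npy",im)
cv2.imwrite(f"pics/{sys.argv[1]}.png",im)
C=cam("wrist",st); print(st["clock"].__round__(2) ,st["position"].round(4),st["ee_rot"].round(2),st["force"].round(1),round(st["finger_gap"],3))
for a in sys.argv[2:]:
    c,z=a.split(',')
    for b in blobs(im,c,100): print(c,b[0],b[1].round(1),b[2],np.round(b[4][2],1),ray(C,b[1],float(z))[0].round(4))
E
python3 w.py carton1 blue,.036
```

```text
1.48 [ 0.4481 -0.0954  0.1786] [-1.7985e+02 -2.0000e-02  9.0270e+01] [ 0.4 -0.6  0.6] 0.997
blue 582 [251.8 173.9] [231 166  43  17] 4.8 [ 0.447  -0.0947  0.036 ]
```

View pics/carton1.png

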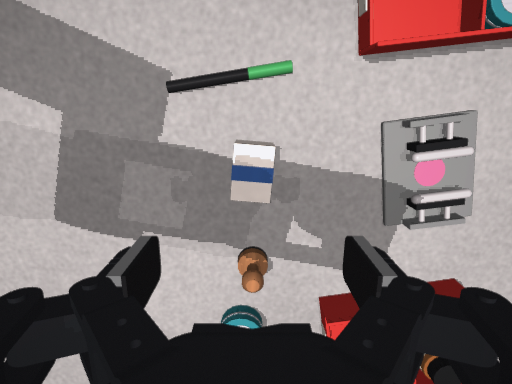

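The wrist view shows the carton at (252,172) with its band, tilted about -5° yaw. The stamp at (252,268) is well clear. Grasping.

{"fn": "jog_arm", "kwargs": {
  "rows": [
    [[85, -1, 1, -25, 0, 0, -5], [85, 0, 0, -35, 0, 0, 0], [85, 0, 0, -35, 0, 0, 0], [85, 0, 0, -35, 0, 0, 0], [85, 0, 0, -25, 0, 0, 0], [85, 0, 0, -19, 0, 0, 0], [60, 0, 0, 0, 0, 0, 0], [30, 0, 0, 0, 0, 0, 0], [30, 0, 0, 0, 0, 0, 0], [30, 0, 0, 0, 0, 0, 0], [30, 0, 0, 0, 0, 0, 0], [30, 0, 0, 0, 0, 0, 0]]
  ],
  "force": 40
}}

```text
clock: 2.53
position: [0.4487, -0.0968, 0.0076]
ee_rot: [179.8, 0.1, 85.0]
force: [-0.8, -2.3, 7.2]
finger_gap: 0.475
```

{"fn": "jog_arm", "kwargs": {
  "rows": [
    [[30, 0, 0, 0, 0, 0, 0], [30, 0, 0, 0, 0, 0, 0], [30, 0, 0, 15, 0, 0, 0], [30, 0, 0, 35, 0, 0, 0], [30, 0, 0, 40, 0, 0, 0], [30, 0, 0, 40, 0, 0, 0], [30, 0, 0, 40, 0, 0, 0], [30, 0, 0, 0, 0, 0, 0]]
  ]
}}

```text
clock: 3.2
position: [0.4522, -0.097, 0.1842]
ee_rot: [179.0, 0.1, 85.0]
force: [1.2, 0.4, -0.5]
finger_gap: 0.471
```

{"fn": "jog_arm", "kwargs": {
  "rows": [
    [[30, 10.5, 35, 0, 0, 0, 0], [30, 10.5, 35, 0, 0, 0, 0], [30, 10.5, 35, 0, 0, 0, 0], [30, 10.5, 35, 0, 0, 0, 0], [30, 10.5, 35, 0, 0, 0, 0], [30, 10.5, 35, 0, 0, 0, 0], [30, 10.5, 35, 0, 0, 0, 0], [30, 10.5, 35, 0, 0, 0, 0], [30, 10.5, 35, 0, 0, 0, 0], [30, 10.5, 35, 0, 0, 0, 0], [30, 10.5, 35, 0, 0, 0, 0], [30, 10.5, 35, 0, 0, 0, 0]]
  ]
}}

```text
clock: 4.2
position: [0.5732, 0.3259, 0.1758]
ee_rot: [180.0, -0.0, 85.1]
force: [0.8, -0.1, 0.1]
finger_gap: 0.475
```

{"fn": "jog_arm", "kwargs": {
  "rows": [
    [[30, 0, 0, 0, 0, 0, 0], [30, 0, 0, 0, 0, 0, 0]]
  ]
}}

```text
clock: 4.37
position: [0.573, 0.3256, 0.1749]
ee_rot: [-180.0, 0.0, 85.2]
force: [-0.3, -0.3, -0.9]
finger_gap: 0.471
```

```bash
python3 w.py cbin1 red,.05
```

```text
4.37 [0.573  0.3256 0.1749] [-1.7998e+02  3.0000e-02  8.5180e+01] [-0.3 -0.3 -0.9] 0.471
red 6372 [488.9 142.9] [460  69  52 150] 90.0 [0.7956 0.341  0.05  ]
red 12418 [306.6 151.4] [208  82 193 149] 79.2 [0.6257 0.3471 0.05  ]
red 1632 [272.  312.7] [239 295  68  34] 84.4 [0.5816 0.1738 0.05  ]
red 231 [389.2 370.5] [380 354  18  30] 47.1 [0.7117 0.0851 0.05  ]
```

View pics/cbin1.png

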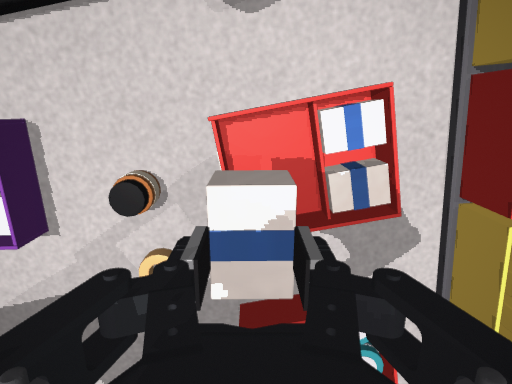

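```bash
cat >> h.py <<'E'
class S: pass
def binfit(C,bl,br,fl,name=""):
    P=ray(C,[bl,br,fl],.05)[:,:2]
    u=P[0]-P[2];v=P[0]-P[1]
    print(name,"depth",np.linalg.norm(u).round(4),"width",np.linalg.norm(v).round(4),"yaw x",np.degrees(np.arctan2(u[1],u[0])).round(2),"from y",np.degrees(np.arctan2(-v[0],v[1])).round(2))
    yaw=np.mean([np.arctan2(u[1],u[0]),np.arctan2(-v[0],v[1])])
    ex=np.array([np.cos(yaw),np.sin(yaw)]);
    # back wall mid, bay centre is 170-4-48 = 118 mm before outer back
    bm=(P[0]+P[1])/2; 
    print(" bay centre",(bm-ex*.118).round(4),"yaw",np.degrees(yaw).round(2),"via front",(P[2]+ex*.052+ (P[1]-P[0])/2).round(4))
E
python3 - <<'E'
from h import *
st=dict(position=np.array([0.573,0.3256,0.1749]),ee_rot=np.array([-179.98,.03,85.18]))
binfit(cam("wrist",st),(392,84),(401,214),(210,118))
T=cam("top")
binfit(T,(117,107),(160,105),(119,164),"top")
im=cv2.imread("pics/cbin1.png");cv2.imwrite("pics/cbin1z.png",cv2.resize(im[70:240,190:420],None,fx=3.4,fy=3.4))
E
```

```text
depth 0.1656 width 0.1247 yaw x 5.49 from y 6.13
 bay centre [0.5929 0.327 ] yaw 5.81 via front [0.5971 0.3284]
top depth 0.1758 width 0.1305 yaw x 5.26 from y 4.55
 bay centre [0.5942 0.3213] yaw 4.9 via front [0.5885 0.3197]
```

View pics/cbin1z.png

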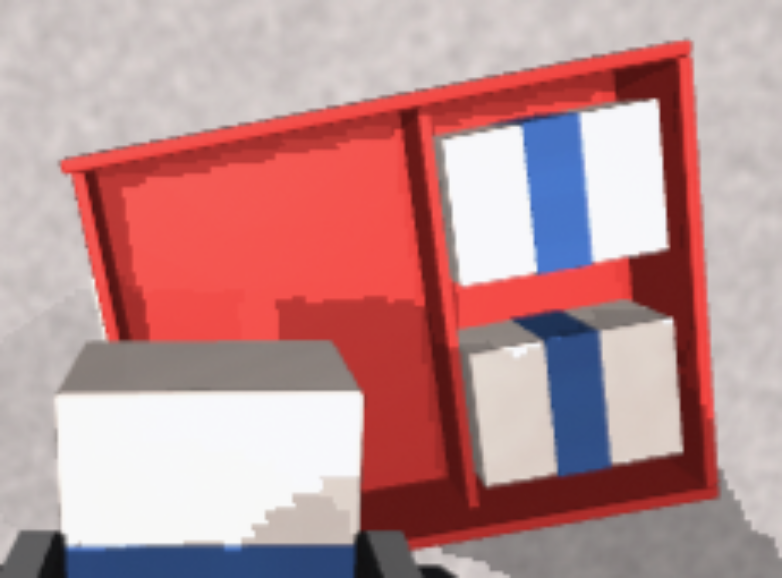

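Run:
```python
from h import *
st=dict(position=np.array([0.573,0.3256,0.1749]),ee_rot=np.array([-179.98,.03,85.18]))
binfit(cam("wrist",st),(393.2,81.8),(401.2,216.2),(208.2,117.6))
```

```text
depth 0.1683 width 0.1287 yaw x 5.84 from y 5.63
 bay centre [0.5935 0.3269] yaw 5.73 via front [0.5952 0.3267]
```

{"fn": "jog_arm", "kwargs": {
  "rows": [
    [[30, 11, 0, 0, 0, 0, 5.2], [30, 10, 0, 0, 0, 0, 5.2], [30, 0, 0, -20, 0, 0, 0], [30, 0, 0, -35, 0, 0, 0], [30, 0, 0, -35, 0, 0, 0], [30, 0, 0, -30, 0, 0, 0], [30, 0, 0, -20, 0, 0, 0], [30, 0, 0, -10, 0, 0, 0], [30, 0, 0, -6, 0, 0, 0], [30, 0, 0, -4, 0, 0, 0], [30, 0, 0, -3, 0, 0, 0], [30, 0, 0, 0, 0, 0, 0]]
  ]
}}

```text
clock: 5.42
position: [0.5949, 0.3241, 0.0136]
ee_rot: [179.9, -0.0, 95.4]
force: [-0.6, 0.4, -0.7]
finger_gap: 0.473
```

{"fn": "jog_arm", "kwargs": {
  "rows": [
    [[30, 0, 0, -1, 0, 0, 0], [30, 0, 0, -1, 0, 0, 0], [30, 0, 0, 0, 0, 0, 0]]
  ]
}}

```text
clock: 5.67
position: [0.5949, 0.3245, 0.0116]
ee_rot: [179.9, -0.0, 95.4]
force: [0.4, 0.2, 1.6]
finger_gap: 0.475
```

{"fn": "jog_arm", "kwargs": {
  "rows": [
    [[30, 0, 0, -0.7, 0, 0, 0], [30, 0, 0, 0, 0, 0, 0]]
  ]
}}

```text
clock: 5.83
position: [0.5949, 0.3245, 0.0117]
ee_rot: [179.9, -0.0, 95.4]
force: [-1.6, 0.1, 5.7]
finger_gap: 0.473
```

{"fn": "jog_arm", "kwargs": {
  "rows": [
    [[46, 0, 0, 0, 0, 0, 0], [50, 0, 0, 0, 0, 0, 0], [54, 0, 0, 0, 0, 0, 0], [54, 0, 0, 0, 0, 0, 0], [54, 0, 0, 0, 0, 0, 0], [54, 0, 0, 0, 0, 0, 0]]
  ]
}}

```text
clock: 6.33
position: [0.5942, 0.3241, 0.0097]
ee_rot: [-180.0, 0.0, 95.4]
force: [-0.4, -0.4, -0.2]
finger_gap: 0.634
```

{"fn": "jog_arm", "kwargs": {
  "rows": [
    [[54, 0, 0, 20, 0, 0, 0], [54, 0, 0, 35, 0, 0, 0], [54, 0, 0, 40, 0, 0, 0], [54, 0, 0, 40, 0, 0, 0], [85, -15, -3, 30, 0, 0, -7], [85, -20, -3, 0, 0, 0, -7], [85, -20, -3, 0, 0, 0, -7], [85, -20, -3, 0, 0, 0, -7], [85, -20, -3, 0, 0, 0, -7], [85, -20, -3, 0, 0, 0, -7], [85, -20, -3, 0, 0, 0, -7], [85, -15, -3, 0, 0, 0, -7]]
  ]
}}

```text
clock: 7.33
position: [0.4425, 0.2997, 0.1749]
ee_rot: [-180.0, 0.0, 39.1]
force: [-0.6, -0.4, 0.3]
finger_gap: 0.993
```

{"fn": "jog_arm", "kwargs": {
  "rows": [
    [[85, 0, 0, 0, 0, 0, -7], [85, 0, 0, 0, 0, 0, -7], [85, 0, 0, 0, 0, 0, -7], [85, 0, 0, 0, 0, 0, -7], [85, 0, 0, 0, 0, 0, -7], [85, 0, 0, 0, 0, 0, 0], [85, 0, 0, 0, 0, 0, 0]]
  ]
}}

```text
clock: 7.92
position: [0.4442, 0.3001, 0.1749]
ee_rot: [180.0, 0.0, 4.6]
force: [-0.7, -0.4, 0.4]
finger_gap: 0.998
```

```bash
python3 w.py jar1 amber,.03 black,.045
```

```text
7.92 [0.4442 0.3001 0.1749] [179.99   0.     4.6 ] [-0.7 -0.4  0.4] 0.998
amber 1031 [337.2 162.1] [309 143  49  46] 23.7 [0.4617 0.2148 0.03  ]
amber 219 [246.1 160.4] [220 149  41  35] 25.9 [0.4559 0.3071 0.03  ]
black 1167 [26.1 14.6] [ 0  0 57 36] 90.0 [0.569  0.5048 0.045 ]
black 263 [19.9 48.8] [ 0 44 43 11] 3.4 [0.5412 0.5132 0.045 ]
black 44781 [233.3 321.5] [  0 131 512 253] 90.0 [0.2758 0.3073 0.045 ]
black 174 [246.6 170. ] [223 154  34  36] 46.2 [0.4491 0.3059 0.045 ]
black 634 [506.5 230.9] [498 190  14  71] 7.8 [0.4073 0.035  0.045 ]
```

View pics/jar1.png

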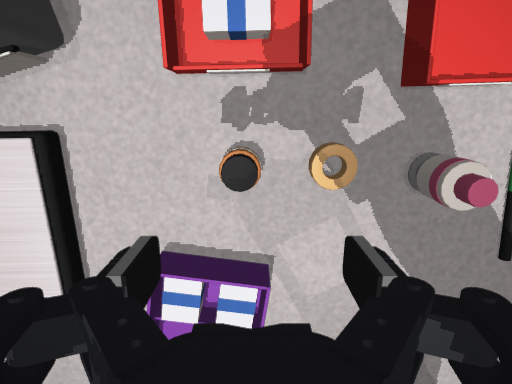

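The jar lid is at about (240,171), the tape at (334,166), and the purple bin sits lower at (216,290), to be avoided. I'll fit the lid circle.

Run:
```python
from h import *
im=cv2.imread("pics/jar1.png");g=im.max(axis=2)[140:205,210:275]
m=(g<60).astype(np.uint8);k=max(cv2.findContours(m,0,2)[0],key=cv2.contourArea)
(x,y),r=cv2.minEnclosingCircle(k);print(x+210,y+140,r,cv2.contourArea(k),np.pi*r*r)
st=dict(position=np.array([0.4442,0.3001,0.1749]),ee_rot=np.array([179.99,0,4.6]))
C=cam("wrist",st);print(ray(C,[(x+210,y+140)],.045))
print(ray(cam("top"),[(143,194)],.045))
b=ray(C,[(218,290),(150,300),(273,252)],.05);print(b)
```

```text
239.21276664733887 172.36170196533203 18.448575973510742 998.0 1069.2409196925832
[[0.44615367 0.31286039 0.045     ]]
[[0.44363509 0.3050617  0.045     ]]
[[0.31770714 0.32621632 0.05      ]
 [0.29955084 0.39854478 0.05      ]
 [0.36665517 0.27217254 0.05      ]]
```

{"fn": "jog_arm", "kwargs": {
  "rows": [
    [[85, 2, 12, 0, 0, 0, 0], [85, 0, 0, -20, 0, 0, 0], [85, 0, 0, -35, 0, 0, 0], [85, 0, 0, -35, 0, 0, 0], [85, 0, 0, -35, 0, 0, 0], [85, 0, 0, -27, 0, 0, 0], [75, 0, 0, -19, 0, 0, 0], [60, 0, 0, 0, 0, 0, 0], [30, 0, 0, 0, 0, 0, 0], [30, 0, 0, 0, 0, 0, 0], [30, 0, 0, 0, 0, 0, 0], [30, 0, 0, 0, 0, 0, 0]]
  ]
}}

```text
clock: 8.97
position: [0.4472, 0.3129, 0.0054]
ee_rot: [-179.9, -0.2, 4.4]
force: [0.8, 0.8, -0.0]
finger_gap: 0.466
```

{"fn": "jog_arm", "kwargs": {
  "rows": [
    [[30, 0, 0, 0, 0, 0, 0], [30, 0, 0, 0, 0, 0, 0], [30, 0, 0, 0, 0, 0, 0]]
  ]
}}

```text
clock: 9.22
position: [0.4472, 0.3129, 0.0052]
ee_rot: [-179.9, -0.2, 4.4]
force: [-0.1, 1.6, 5.5]
finger_gap: 0.469
```

```bash
python3 w.py jar2
python3 - <<'E'
from h import *
s=grab_frame("side");cv2.imwrite("pics/s2.png",cv2.resize(s[180:384,80:330],None,fx=2.5,fy=2.5))
E
```

```text
9.22 [0.4472 0.3129 0.0052] [-1.7991e+02 -1.5000e-01  4.4200e+00] [-0.1  1.6  5.5] 0.469
```

View pics/jar2.png

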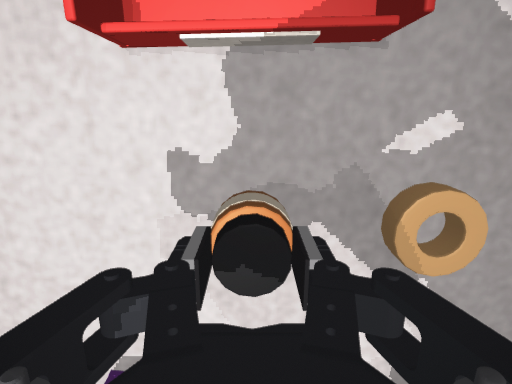

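View pics/s2.png

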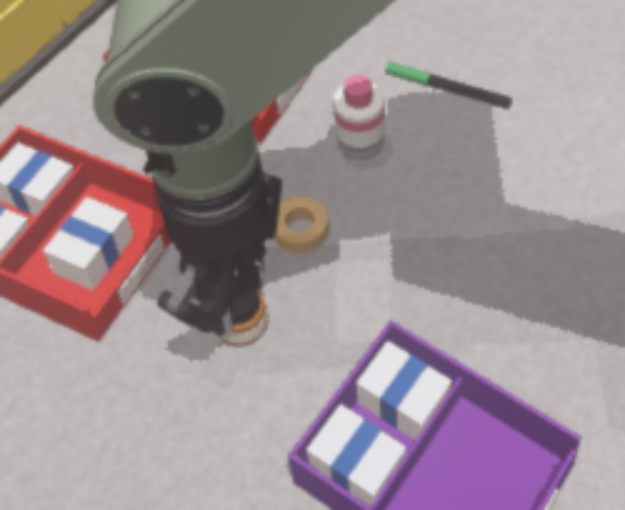

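{"fn": "jog_arm", "kwargs": {
  "rows": [
    [[30, 0, 0, 15, 0, 0, 0], [30, 0, 0, 35, 0, 0, 0], [30, 0, 0, 40, 0, 0, 0], [30, 0, 0, 40, 0, 0, 0], [30, 0, 0, 40, 0, 0, 0], [30, 8, -30, 0, 0, 0, 0], [30, 8, -39, 0, 0, 0, 0], [30, 8, -39, 0, 0, 0, 0], [30, 8, -39, 0, 0, 0, 0], [30, 8, -39, 0, 0, 0, 0], [30, 8, -39, 0, 0, 0, 0], [30, 8, -39, 0, 0, 0, 0]]
  ]
}}

```text
clock: 10.32
position: [0.5016, 0.0461, 0.1737]
ee_rot: [180.0, 0.1, 4.4]
force: [0.3, 0.2, -1.9]
finger_gap: 0.469
```

{"fn": "jog_arm", "kwargs": {
  "rows": [
    [[30, 8, -39, 0, 0, 0, 0], [30, 8, -39, 0, 0, 0, 0], [30, 8, -39, 0, 0, 0, 0], [30, 8, -39, 0, 0, 0, 0], [30, 8, -39, 0, 0, 0, 0], [30, 8, -39, 0, 0, 0, 0], [30, 8, -39, 0, 0, 0, 0], [30, 8, -39, 0, 0, 0, 0], [30, 8, -39, 0, 0, 0, 0], [30, 0, 0, 0, 0, 0, 0], [30, 0, 0, 0, 0, 0, 0]]
  ]
}}

```text
clock: 11.23
position: [0.5735, -0.3047, 0.1726]
ee_rot: [-179.9, 0.1, 4.2]
force: [-0.2, 1.2, -1.6]
finger_gap: 0.466
```

```bash
python3 w.py jbin1
python3 - <<'E'
from h import *
im=cv2.imread("pics/jbin1.png");cv2.imwrite("pics/jbin1z.png",cv2.resize(im[:,90:410],None,fx=1.56,fy=1.56))
E
```

```text
11.23 [ 0.5735 -0.3047  0.1726] [-1.7993e+02  1.1000e-01  4.2400e+00] [-0.2  1.2 -1.6] 0.466
```

View pics/jbin1.png

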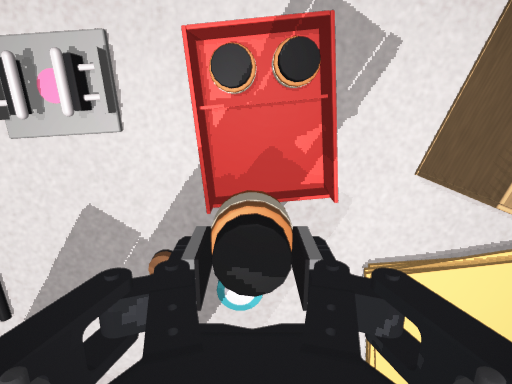

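The jar bin's rim corners are at (182,27), (333,11), (207,212) and (338,201), with two black-lidded jars behind. The jar hangs upright in the fingers.

Run:
```python
from h import *
im=cv2.imread("pics/jbin1.png");cv2.imwrite("pics/jbin1z.png",cv2.resize(im[0:220,170:350],None,fx=2.7,fy=2.7))
st=dict(position=np.array([0.5735,-0.3047,0.1726]),ee_rot=np.array([-179.93,.11,4.24]))
binfit(cam("wrist",st),(182,27),(333.5,10.5),(207.5,212))
```

```text
depth 0.1657 width 0.1275 yaw x 9.61 from y 9.88
 bay centre [ 0.5928 -0.3185] yaw 9.74 via front [ 0.5969 -0.3174]
```

View pics/jbin1z.png

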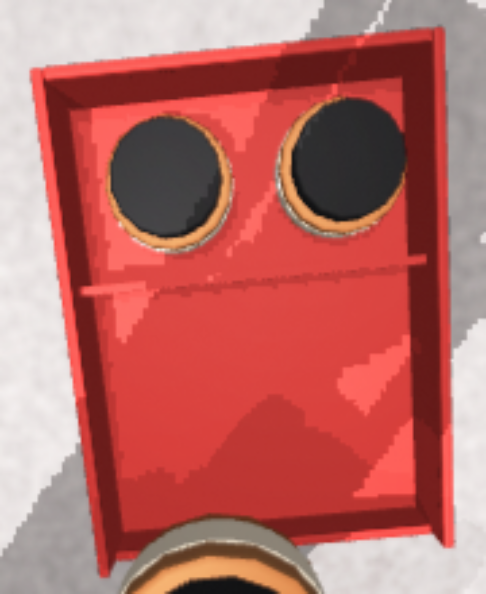

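{"fn": "jog_arm", "kwargs": {
  "rows": [
    [[30, 10, -6.5, 0, 0, 0, 2.7], [30, 10, -6.5, 0, 0, 0, 2.7], [30, 0, 0, -20, 0, 0, 0], [30, 0, 0, -35, 0, 0, 0], [30, 0, 0, -35, 0, 0, 0], [30, 0, 0, -30, 0, 0, 0], [30, 0, 0, -20, 0, 0, 0], [30, 0, 0, -10, 0, 0, 0], [30, 0, 0, -5, 0, 0, 0], [30, 0, 0, -3, 0, 0, 0], [30, 0, 0, -2, 0, 0, 0], [30, 0, 0, 0, 0, 0, 0]]
  ]
}}

```text
clock: 12.28
position: [0.595, -0.316, 0.0152]
ee_rot: [179.9, -0.1, 9.8]
force: [-0.3, 0.5, -1.9]
finger_gap: 0.464
```

{"fn": "jog_arm", "kwargs": {
  "rows": [
    [[30, 0, 0, -1, 0, 0, 0], [30, 0, 0, -1, 0, 0, 0], [30, 0, 0, 0, 0, 0, 0]]
  ]
}}

```text
clock: 12.53
position: [0.5945, -0.3161, 0.0125]
ee_rot: [180.0, -0.0, 9.8]
force: [-0.1, -0.2, -2.2]
finger_gap: 0.472
```

{"fn": "jog_arm", "kwargs": {
  "rows": [
    [[30, 0, 0, -1, 0, 0, 0], [30, 0, 0, -1, 0, 0, 0], [30, 0, 0, -1, 0, 0, 0], [30, 0, 0, 0, 0, 0, 0]]
  ]
}}

```text
clock: 12.87
position: [0.5943, -0.316, 0.0093]
ee_rot: [180.0, -0.0, 9.8]
force: [-0.7, -0.5, 1.1]
finger_gap: 0.465
```

{"fn": "jog_arm", "kwargs": {
  "rows": [
    [[30, 0, 0, -0.5, 0, 0, 0], [30, 0, 0, 0, 0, 0, 0], [46, 0, 0, 0, 0, 0, 0], [50, 0, 0, 0, 0, 0, 0], [55, 0, 0, 0, 0, 0, 0], [62, 0, 0, 0, 0, 0, 0], [62, 0, 0, 0, 0, 0, 0], [62, 0, 0, 0, 0, 0, 0], [62, 0, 0, 0, 0, 0, 0]]
  ]
}}

```text
clock: 13.62
position: [0.5943, -0.3159, 0.0083]
ee_rot: [180.0, 0.0, 9.8]
force: [-0.0, 0.1, 0.0]
finger_gap: 0.725
```

{"fn": "jog_arm", "kwargs": {
  "rows": [
    [[62, 0, 0, 15, 0, 0, 0], [62, 0, 0, 35, 0, 0, 0], [62, 0, 0, 40, 0, 0, 0], [62, 0, 0, 40, 0, 0, 0], [85, -20, 3, 35, 0, 0, 0], [85, -35, 3, 0, 0, 0, 0], [85, -35, 3, 0, 0, 0, 0], [85, -35, 3, 0, 0, 0, 0], [85, -35, 4, 0, 0, 0, -5], [85, 0, 0, 0, 0, 0, 0], [85, 0, 0, 0, 0, 0, 0]]
  ]
}}

```text
clock: 14.53
position: [0.4329, -0.2997, 0.174]
ee_rot: [180.0, -0.0, 4.8]
force: [0.1, 0.2, 0.5]
finger_gap: 0.995
```

```bash
python3 w.py tin1 teal,.028
```

```text
14.53 [ 0.4329 -0.2997  0.174 ] [ 1.7997e+02 -3.0000e-02  4.7600e+00] [0.1 0.2 0.5] 0.995
teal 1103 [252.8 168.6] [228 144  51  52] 90.0 [ 0.4366 -0.3002  0.028 ]
```

View pics/tin1.png

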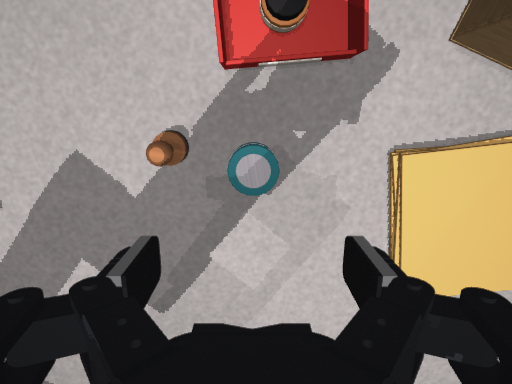

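Tin is at (253,170), the stamp at (168,149) is about 90 mm away, and the jar stands in its bin at (284,8).

{"fn": "jog_arm", "kwargs": {
  "rows": [
    [[75, 2, -1, 0, 0, 0, 0], [75, 0, 0, -20, 0, 0, 0], [75, 0, 0, -35, 0, 0, 0], [75, 0, 0, -35, 0, 0, 0], [75, 0, 0, -35, 0, 0, 0], [75, 0, 0, -27, 0, 0, 0], [75, 0, 0, -19, 0, 0, 0], [60, 0, 0, 0, 0, 0, 0], [40, 0, 0, 0, 0, 0, 0], [40, 0, 0, 0, 0, 0, 0], [40, 0, 0, 0, 0, 0, 0], [40, 0, 0, 0, 0, 0, 0]]
  ]
}}

```text
clock: 15.58
position: [0.4389, -0.3026, 0.0052]
ee_rot: [179.7, -0.3, 4.9]
force: [-0.9, -1.0, 5.2]
finger_gap: 0.47
```

{"fn": "jog_arm", "kwargs": {
  "rows": [
    [[40, 0, 0, 0, 0, 0, 0], [40, 0, 0, 0, 0, 0, 0], [40, 0, 0, 0, 0, 0, 0]]
  ]
}}

```text
clock: 15.83
position: [0.4389, -0.3026, 0.0052]
ee_rot: [179.7, -0.3, 4.8]
force: [0.8, -1.0, 6.3]
finger_gap: 0.471
```

```bash
python3 w.py tin2 teal,.028
```

```text
15.83 [ 0.4389 -0.3026  0.0052] [179.73  -0.31   4.83] [ 0.8 -1.   6.3] 0.471
teal 318 [248.6 191.1] [205 184  81  31] 9.9 [ 0.4645 -0.2983  0.028 ]
teal 3859 [248.2 236.6] [187 192 105 102] 67.4 [ 0.4412 -0.3     0.028 ]
```

View pics/tin2.png

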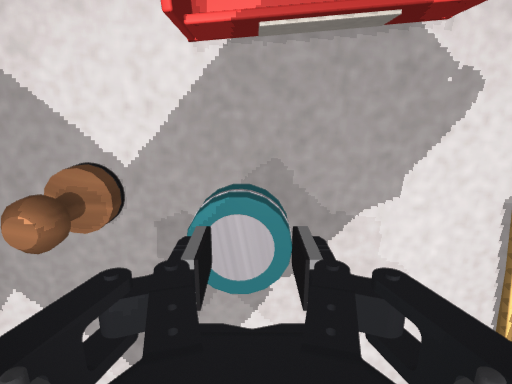

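Run:
```python
from h import *
s=grab_frame("side");cv2.imwrite("pics/s3.png",cv2.resize(s[80:200,220:380],None,fx=5,fy=5,interpolation=2))
```

```text
(no output)
```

View pics/s3.png

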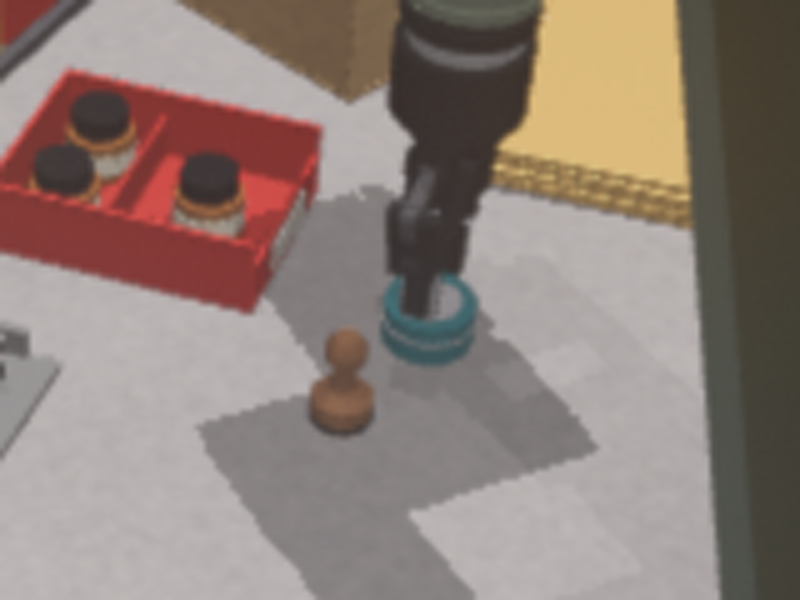

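The fingers closed on top of the tin. Wrist image scale and this contact agree that the real fingertips sit about 20 mm (shut) to 33 mm (open) behind the reported TCP. I'll lift straight up, re-measure, and grip lower.

{"fn": "jog_arm", "kwargs": {
  "rows": [
    [[40, 0, 0, 10, 0, 0, 0], [40, 0, 0, 25, 0, 0, 0], [75, 0, 0, 25, 0, 0, 0], [75, 0, 0, 25, 0, 0, 0], [75, 0, 0, 0, 0, 0, 0], [75, 0, 0, 0, 0, 0, 0]]
  ]
}}

```text
clock: 16.43
position: [0.4375, -0.3017, 0.09]
ee_rot: [179.8, -0.2, 4.8]
force: [0.2, 0.2, -0.9]
finger_gap: 0.879
```

```bash
python3 w.py tin3 teal,.028
```

```text
16.43 [ 0.4375 -0.3017  0.09  ] [179.8   -0.23   4.83] [ 0.2  0.2 -0.9] 0.879
teal 1957 [243.1 194.4] [209 162  69  68] 90.0 [ 0.4373 -0.2948  0.028 ]
```

View pics/tin3.png

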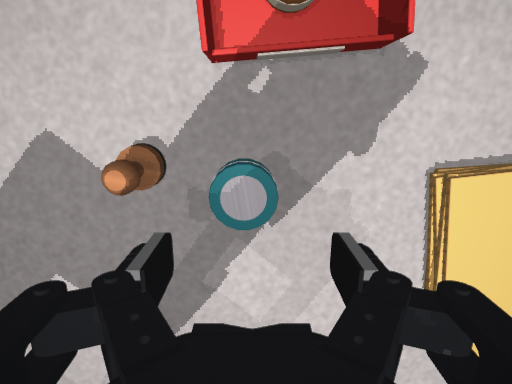

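Tin is now at (243,195), shifted a few mm but flat. Descending around it with the jaws open.

{"fn": "jog_arm", "kwargs": {
  "rows": [
    [[80, -1, 6.5, 0, 0, 0, 0], [80, 0, 0, -30, 0, 0, 0], [80, 0, 0, -30, 0, 0, 0], [80, 0, 0, -20, 0, 0, 0], [80, 0, 0, -10, 0, 0, 0], [80, 0, 0, -6, 0, 0, 0], [80, 0, 0, 0, 0, 0, 0]]
  ]
}}

```text
clock: 17.07
position: [0.4345, -0.2937, -0.0098]
ee_rot: [-179.9, 0.1, 4.8]
force: [0.3, -0.8, -0.1]
finger_gap: 0.934
```

{"fn": "jog_arm", "kwargs": {
  "rows": [
    [[80, 0, 0, -5, 0, 0, 0], [80, 0, 0, -4, 0, 0, 0], [80, 0, 0, 0, 0, 0, 0]]
  ]
}}

```text
clock: 17.32
position: [0.4354, -0.2945, -0.0175]
ee_rot: [180.0, -0.0, 4.8]
force: [-0.7, 0.6, 0.0]
finger_gap: 0.935
```

```bash
python3 w.py tin4 teal,.028
python3 - <<'E'
from h import *
s=grab_frame("side");cv2.imwrite("pics/s4.png",cv2.resize(s[110:180,260:350],None,fx=7,fy=7,interpolation=2))
E
```

```text
17.32 [ 0.4354 -0.2945 -0.0175] [ 1.7998e+02 -2.0000e-02  4.8200e+00] [-0.7  0.6  0. ] 0.935
teal 461 [252.9 198.3] [208 191  91  26] 88.7 [ 0.4645 -0.2919  0.028 ]
teal 6270 [253.8 254.7] [193 201 123 117] 90.0 [ 0.4397 -0.2944  0.028 ]
```

View pics/tin4.png

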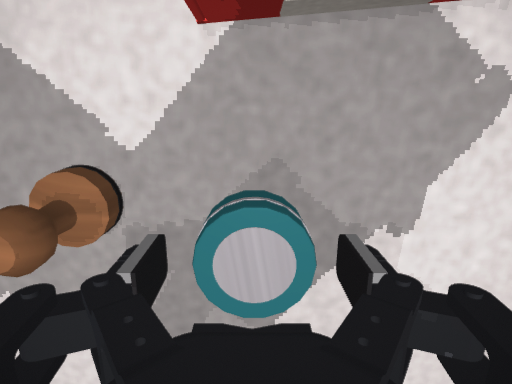

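View pics/s4.png

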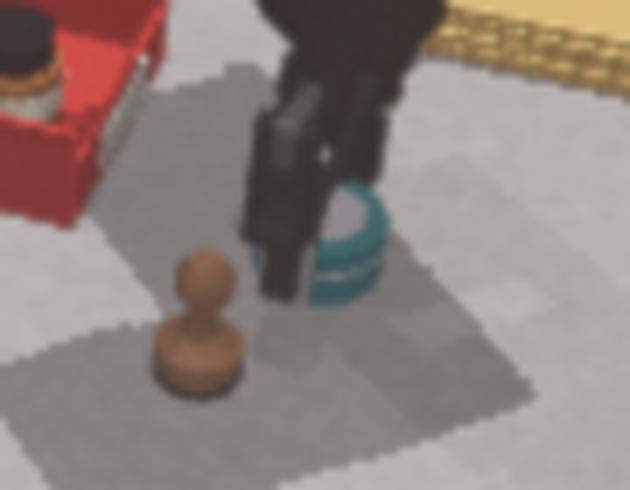

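{"fn": "jog_arm", "kwargs": {
  "rows": [
    [[70, 1.5, 0, 0, 0, 0, 0], [60, 0, 0, 0, 0, 0, 0], [54, 0, 0, 0, 0, 0, 0], [48, 0, 0, 0, 0, 0, 0], [40, 0, 0, 0, 0, 0, 0], [40, 0, 0, 0, 0, 0, 0], [40, 0, 0, 0, 0, 0, 0], [40, 0, 0, 0, 0, 0, 0]]
  ]
}}

```text
clock: 18.08
position: [0.4372, -0.2947, -0.0168]
ee_rot: [179.9, -0.1, 4.8]
force: [-1.2, -0.1, 6.4]
finger_gap: 0.616
```

Gap 0.616 (about 52.6 mm), so the tin is properly gripped. Lifting and going to the tin bin.

{"fn": "jog_arm", "kwargs": {
  "rows": [
    [[40, 0, 0, 10, 0, 0, 0], [40, 0, 0, 30, 0, 0, 0], [40, 0, 0, 40, 0, 0, 0], [40, 0, 0, 40, 0, 0, 0], [40, 0, 0, 40, 0, 0, 0], [40, 13, 35, 0, 0, 0, 0], [40, 13, 35, 0, 0, 0, 0], [40, 13, 35, 0, 0, 0, 0], [40, 13, 35, 0, 0, 0, 0], [40, 13, 35, 0, 0, 0, 0], [40, 13, 35, 0, 0, 0, 0]]
  ]
}}

```text
clock: 19.0
position: [0.5147, -0.0826, 0.1429]
ee_rot: [180.0, -0.0, 4.8]
force: [1.5, -0.5, -1.0]
finger_gap: 0.618
```

{"fn": "jog_arm", "kwargs": {
  "rows": [
    [[40, 13, 35, 0, 0, 0, 0], [40, 13, 35, 0, 0, 0, 0], [40, 13, 35, 0, 0, 0, 0], [40, 13, 35, 0, 0, 0, 0], [40, 13, 35, 0, 0, 0, 0], [40, 0, 0, 0, 0, 0, 0], [40, 0, 0, 0, 0, 0, 0]]
  ]
}}

```text
clock: 19.58
position: [0.5797, 0.0923, 0.1423]
ee_rot: [180.0, 0.0, 5.0]
force: [-1.3, -0.9, 0.1]
finger_gap: 0.621
```

```bash
python3 w.py tbin1
python3 - <<'E'
from h import *
E
```

```text
19.58 [0.5797 0.0923 0.1423] [1.7998e+02 4.0000e-02 5.0200e+00] [-1.3 -0.9  0.1] 0.621
```

View pics/tbin1.png

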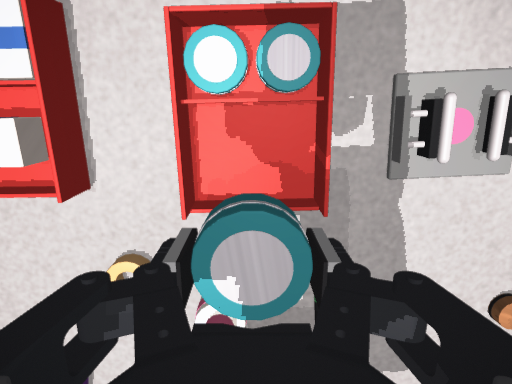

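Tin bin's corners are at (165,8), (336,3), (182,219) and (329,215), with teal tins behind the cross wall.

Run:
```python
from h import *
st=dict(position=np.array([0.5797,0.0923,0.1423]),ee_rot=np.array([179.98,.04,5.02]))
binfit(cam("wrist",st),(165,8),(336,3),(182,219))
```

```text
depth 0.1669 width 0.127 yaw x 6.04 from y 6.57
 bay centre [0.5989 0.0929] yaw 6.31 via front [0.602  0.0941]
```

{"fn": "jog_arm", "kwargs": {
  "rows": [
    [[40, 11, 1, 0, 0, 0, 1], [40, 10, 0, 0, 0, 0, 0], [40, 0, 0, -20, 0, 0, 0], [40, 0, 0, -35, 0, 0, 0], [40, 0, 0, -35, 0, 0, 0], [40, 0, 0, -25, 0, 0, 0], [40, 0, 0, -18, 0, 0, 0], [40, 0, 0, -9, 0, 0, 0], [40, 0, 0, -5, 0, 0, 0], [40, 0, 0, -3, 0, 0, 0], [40, 0, 0, -2, 0, 0, 0], [40, 0, 0, 0, 0, 0, 0]]
  ]
}}

```text
clock: 20.63
position: [0.6015, 0.0915, -0.0087]
ee_rot: [180.0, -0.1, 5.8]
force: [-0.4, -0.2, -1.1]
finger_gap: 0.617
```

{"fn": "jog_arm", "kwargs": {
  "rows": [
    [[40, 0, 0, -1, 0, 0, 0], [40, 0, 0, -1, 0, 0, 0], [40, 0, 0, 0, 0, 0, 0]]
  ]
}}

```text
clock: 20.88
position: [0.601, 0.0917, -0.0111]
ee_rot: [180.0, -0.1, 5.8]
force: [0.3, -0.2, -1.3]
finger_gap: 0.615
```

{"fn": "jog_arm", "kwargs": {
  "rows": [
    [[40, 0, 0, -0.8, 0, 0, 0], [40, 0, 0, -0.8, 0, 0, 0], [40, 0, 0, 0, 0, 0, 0]]
  ]
}}

```text
clock: 21.13
position: [0.6009, 0.0917, -0.0128]
ee_rot: [180.0, -0.0, 5.8]
force: [-0.4, 0.3, 1.5]
finger_gap: 0.617
```

Contact reached. Release and move up towards the spray bottle.

{"fn": "jog_arm", "kwargs": {
  "rows": [
    [[40, 0, 0, -0.5, 0, 0, 0], [40, 0, 0, 0, 0, 0, 0], [55, 0, 0, 0, 0, 0, 0], [58, 0, 0, 0, 0, 0, 0], [62, 0, 0, 0, 0, 0, 0], [70, 0, 0, 0, 0, 0, 0], [70, 0, 0, 0, 0, 0, 0], [70, 0, 0, 0, 0, 0, 0]]
  ]
}}

```text
clock: 21.8
position: [0.6007, 0.0916, -0.0138]
ee_rot: [180.0, 0.0, 5.8]
force: [-0.6, 0.2, 0.3]
finger_gap: 0.82
```

{"fn": "jog_arm", "kwargs": {
  "rows": [
    [[70, 0, 0, 15, 0, 0, 0], [70, 0, 0, 35, 0, 0, 0], [70, 0, 0, 40, 0, 0, 0], [70, 0, 0, 40, 0, 0, 0], [70, 0, 0, 40, 0, 0, 0], [85, -20, 3, 40, 0, 0, -1], [85, -35, 3, 0, 0, 0, 0], [85, -35, 3, 0, 0, 0, 0], [85, -35, 3, 0, 0, 0, 0], [85, -20, 3, 0, 0, 0, 0], [85, 0, 0, 0, 0, 0, 0], [85, 0, 0, 0, 0, 0, 0]]
  ]
}}

```text
clock: 22.8
position: [0.4566, 0.1065, 0.194]
ee_rot: [180.0, -0.1, 4.9]
force: [0.0, -0.1, -0.1]
finger_gap: 0.994
```

```bash
python3 w.py spray1 pink,.096
```

```text
22.8 [0.4566 0.1065 0.194 ] [ 1.80e+02 -8.00e-02  4.87e+00] [ 0.  -0.1 -0.1] 0.994
pink 298 [472.4   7.8] [463   0  22  19] 90.0 [ 0.608  -0.0485  0.096 ]
pink 617 [247.8 182.8] [234 169  29  28] 90.0 [0.4568 0.1104 0.096 ]
```

View pics/spray1.png

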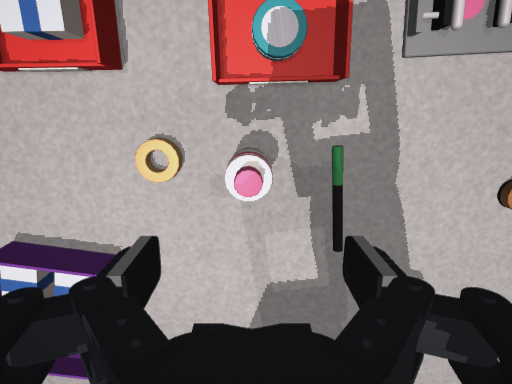

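Cap is at (248,182), the tape at (158,160), and the pen at (338,200) is clear. The tin lies flat in its bin at (279,27). Gripping the spray body high enough to keep the palm off the cap.

{"fn": "jog_arm", "kwargs": {
  "rows": [
    [[85, 0.5, 4, 0, 0, 0, 0], [85, 0, 0, -20, 0, 0, 0], [85, 0, 0, -35, 0, 0, 0], [85, 0, 0, -35, 0, 0, 0], [85, 0, 0, -30, 0, 0, 0], [85, 0, 0, -20, 0, 0, 0], [85, 0, 0, -12, 0, 0, 0], [85, 0, 0, -8, 0, 0, 0], [85, 0, 0, -6, 0, 0, 0], [85, 0, 0, 0, 0, 0, 0]]
  ],
  "force": 70
}}

```text
clock: 23.68
position: [0.4579, 0.1104, 0.0266]
ee_rot: [180.0, 0.1, 4.8]
force: [0.1, 0.1, 0.9]
finger_gap: 0.993
```

```bash
python3 w.py spray2
python3 - <<'E'
from h import *
s=grab_frame("side");cv2.imwrite("pics/s5.png",cv2.resize(s[180:260,180:280],None,fx=7,fy=7,interpolation=2))
E
```

```text
23.68 [0.4579 0.1104 0.0266] [1.7998e+02 8.0000e-02 4.8100e+00] [0.1 0.1 0.9] 0.993
```

View pics/spray2.png

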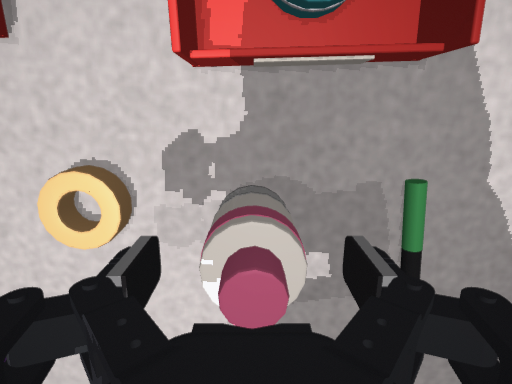

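View pics/s5.png

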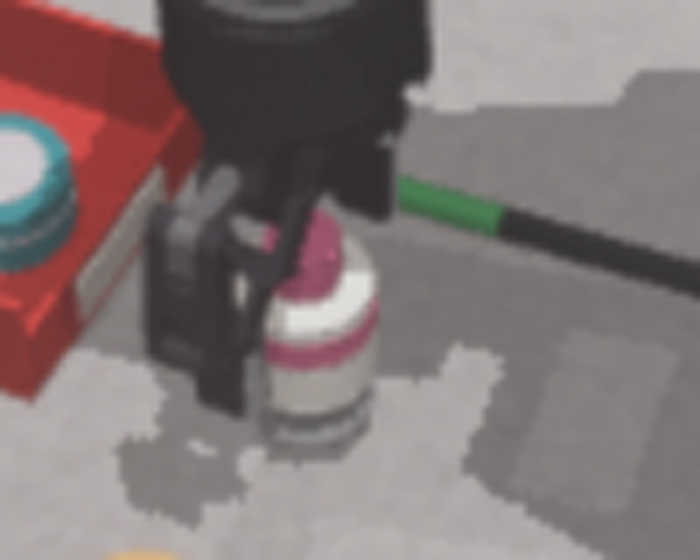

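{"fn": "jog_arm", "kwargs": {
  "rows": [
    [[70, 0, 0, 0, 0, 0, 0], [60, 0, 0, 0, 0, 0, 0], [50, 0, 0, 0, 0, 0, 0], [44, 0, 0, 0, 0, 0, 0], [36, 0, 0, 0, 0, 0, 0], [36, 0, 0, 0, 0, 0, 0], [36, 0, 0, 0, 0, 0, 0], [36, 0, 0, 0, 0, 0, 0]]
  ],
  "force": 70
}}

```text
clock: 24.45
position: [0.4582, 0.1105, 0.0286]
ee_rot: [-180.0, -0.1, 4.8]
force: [-0.7, -0.9, 5.5]
finger_gap: 0.519
```

{"fn": "jog_arm", "kwargs": {
  "rows": [
    [[36, 0, 0, 10, 0, 0, 0], [36, 0, 0, 25, 0, 0, 0], [36, 0, 0, 35, 0, 0, 0], [36, 0, 0, 35, 0, 0, 0], [36, 0, 0, 15, 0, 0, 0], [36, 10, -20, 0, 0, 0, 0], [36, 15, -25, 0, 0, 0, 0], [36, 15, -25, 0, 0, 0, 0], [36, 15, -25, 0, 0, 0, 0], [36, 15, -25, 0, 0, 0, 0], [36, 15, -25, 0, 0, 0, 0], [36, 15, -25, 0, 0, 0, 0]]
  ]
}}

```text
clock: 25.45
position: [0.5578, -0.0609, 0.1474]
ee_rot: [-180.0, 0.0, 4.8]
force: [1.1, 0.4, -1.3]
finger_gap: 0.518
```

{"fn": "jog_arm", "kwargs": {
  "rows": [
    [[36, 10, -20, 0, 0, 0, 0], [36, 0, -10, 0, 0, 0, 0], [36, 0, 0, 0, 0, 0, 0], [36, 0, 0, 0, 0, 0, 0]]
  ]
}}

```text
clock: 25.78
position: [0.5666, -0.0893, 0.1471]
ee_rot: [-179.9, 0.1, 4.8]
force: [-0.6, 0.9, -1.5]
finger_gap: 0.516
```

```bash
python3 w.py hold1 pink,.008
```

```text
25.78 [ 0.5666 -0.0893  0.1471] [-1.7994e+02  9.0000e-02  4.7600e+00] [-0.6  0.9 -1.5] 0.516
pink 1074 [266.9  93.8] [249  75  37  38] 45.0 [ 0.6438 -0.0965  0.008 ]
pink 820 [252.9 216.4] [204 204  98  47] 5.3 [ 0.5207 -0.0938  0.008 ]
pink 4484 [251.3 286.2] [217 244  69  83] 90.0 [ 0.4382 -0.0991  0.008 ]
```

View pics/hold1.png

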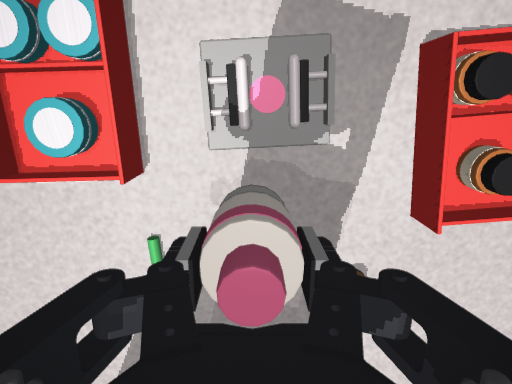

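Run:
```python
from h import *
st=dict(position=np.array([0.5666,-0.0893,0.1471]),ee_rot=np.array([-179.94,.09,4.76]))
C=cam("wrist",st);T=cam("top");Sd=cam("side")
print("disc wrist",ray(C,[(266.9,93.8)],.008),"top",ray(T,[(278,135.1)],.008))
s=cv2.imread("pics/side0.png")
for b in blobs(s,'pink',15):
    if b[1][0]<240 : print("side",b[1],b[0],ray(Sd,b[1],.008))
p=ray(C,[(200,41),(331,34),(209,150),(329,144)],.008);print(p.round(4),p.mean(0))
print("yaw",[np.degrees(np.arctan2(*(p[i]-p[j])[1::-1])).round(1) for i,j in((0,2),(1,3))],np.degrees(np.arctan2(-(p[0]-p[1])[0],(p[0]-p[1])[1])))
zc=.1471+.0674
for uv in [(252,294)]: print("cap",ray(C,[uv],zc))
im=cv2.imread("pics/hold1.png");cv2.imwrite("pics/h1z.png",cv2.resize(im[20:340,190:350],None,fx=1.85,fy=1.85,interpolation=2))
cv2.imwrite("pics/h1y.png",cv2.resize(im[30:160,190:345],None,fx=4.5,fy=4.5,interpolation=2))
```

```text
disc wrist [[ 0.64374765 -0.09657311  0.008     ]] top [[ 0.64441187 -0.09925595  0.008     ]]
side [211.08010336  59.13178295] 387 [[ 0.93970774 -0.56423024  0.008     ]]
side [208.73684211 157.31578947] 19 [[ 0.64636925 -0.10998558  0.008     ]]
side [222.75862069 215.78448276] 116 [[0.49616655 0.0526054  0.008     ]]
side [223.44642857 229.375     ] 56 [[0.47165984 0.08801847 0.008     ]]
[[ 0.684  -0.032   0.008 ]
 [ 0.6996 -0.1489  0.008 ]
 [ 0.5863 -0.0448  0.008 ]
 [ 0.6021 -0.1618  0.008 ]] [ 0.64296418 -0.09688516  0.008     ]
yaw [np.float64(7.5), np.float64(7.6)] 7.60028149249259
cap [[ 0.56687592 -0.08885173  0.2145    ]]
```

View pics/h1y.png

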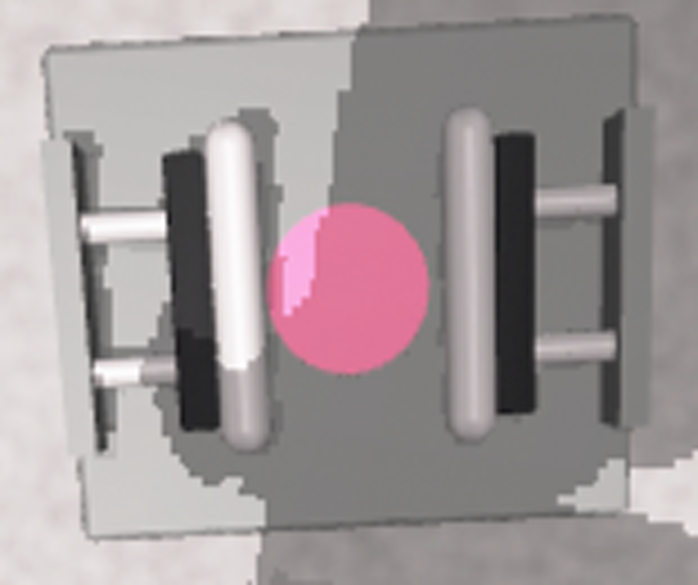

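View pics/h1z.png

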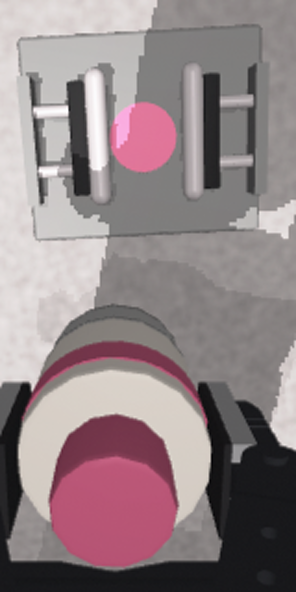

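Disc is at (267,94), plate and disc centres agree to within 1 mm, and holder yaw is about 7.6°. The bottle hangs upright. Moving over the seat, then down to just above the bars.

{"fn": "jog_arm", "kwargs": {
  "rows": [
    [[36, 17, -2, 0, 0, 0, 1.4], [36, 25, -2, 0, 0, 0, 1.4], [36, 20, -2, 0, 0, 0, 0], [36, 15.5, -1.7, 0, 0, 0, 0], [36, 0, 0, -15, 0, 0, 0], [36, 0, 0, -25, 0, 0, 0], [36, 0, 0, -20, 0, 0, 0], [36, 0, 0, -10, 0, 0, 0], [36, 0, 0, -5, 0, 0, 0], [36, 0, 0, 0, 0, 0, 0], [36, 0, 0, 0, 0, 0, 0]]
  ]
}}

```text
clock: 26.75
position: [0.6457, -0.0968, 0.0735]
ee_rot: [180.0, -0.1, 7.7]
force: [0.1, -1.1, -1.3]
finger_gap: 0.515
```

```bash
python3 w.py hold2
python3 - <<'E'
from h import *
s=grab_frame("side");cv2.imwrite("pics/s6.png",cv2.resize(s[110:210,150:270],None,fx=6,fy=6,interpolation=2))
E
```

```text
26.75 [ 0.6457 -0.0968  0.0735] [ 1.7998e+02 -9.0000e-02  7.6600e+00] [ 0.1 -1.1 -1.3] 0.515
```

View pics/hold2.png

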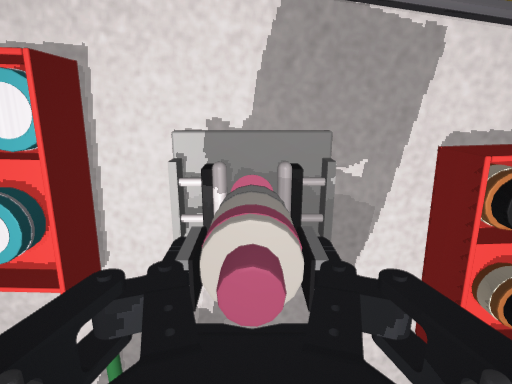

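View pics/s6.png

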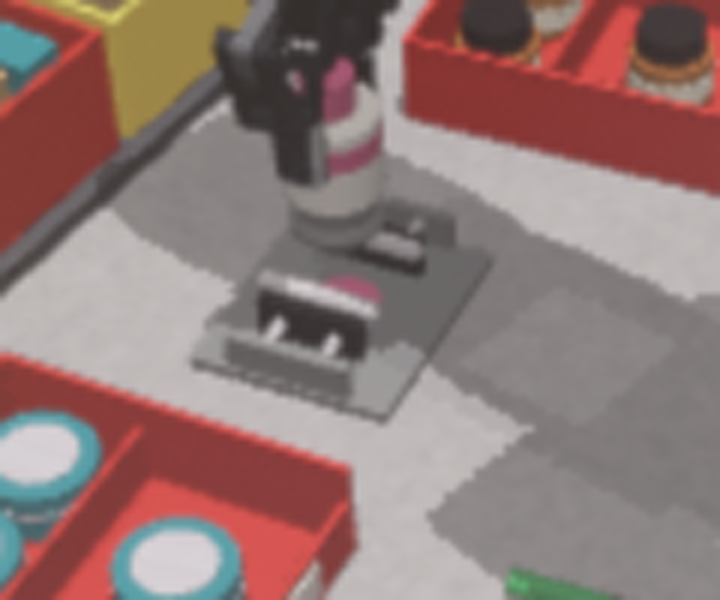

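{"fn": "jog_arm", "kwargs": {
  "rows": [
    [[36, -1.5, 0, 0, 0, 0, 0], [36, 0, 0, -5, 0, 0, 0], [36, 0, 0, -5, 0, 0, 0], [36, 0, 0, -3, 0, 0, 0], [36, 0, 0, 0, 0, 0, 0]]
  ]
}}

```text
clock: 27.27
position: [0.6429, -0.0972, 0.0583]
ee_rot: [-180.0, 0.1, 7.6]
force: [-0.3, -0.6, -1.9]
finger_gap: 0.514
```

{"fn": "jog_arm", "kwargs": {
  "rows": [
    [[36, 0, 0, -2, 0, 0, 0], [36, 0, 0, -2, 0, 0, 0], [36, 0, 0, -2, 0, 0, 0]]
  ]
}}

```text
clock: 27.52
position: [0.6438, -0.0973, 0.0534]
ee_rot: [180.0, -0.0, 7.6]
force: [-0.4, -0.3, -2.1]
finger_gap: 0.518
```

{"fn": "jog_arm", "kwargs": {
  "rows": [
    [[36, 0, 0, -2, 0, 0, 0], [36, 0, 0, -2, 0, 0, 0]]
  ]
}}

```text
clock: 27.68
position: [0.6443, -0.0973, 0.0506]
ee_rot: [180.0, -0.1, 7.6]
force: [-1.2, 0.5, 7.1]
finger_gap: 0.519
```

{"fn": "jog_arm", "kwargs": {
  "rows": [
    [[36, 0, 0, -2, 0, 0, 0], [36, 0, 0, -2, 0, 0, 0]]
  ]
}}

```text
clock: 27.85
position: [0.6443, -0.0972, 0.0462]
ee_rot: [180.0, -0.1, 7.6]
force: [0.6, 0.9, 0.3]
finger_gap: 0.513
```

{"fn": "jog_arm", "kwargs": {
  "rows": [
    [[36, 0, 0, -2, 0, 0, 0], [36, 0, 0, -2, 0, 0, 0]]
  ]
}}

```text
clock: 28.02
position: [0.6435, -0.0973, 0.041]
ee_rot: [180.0, 0.0, 7.6]
force: [-0.6, 0.6, -2.1]
finger_gap: 0.518
```

{"fn": "jog_arm", "kwargs": {
  "rows": [
    [[36, 0, 0, -2, 0, 0, 0], [36, 0, 0, -1, 0, 0, 0]]
  ]
}}

```text
clock: 28.18
position: [0.6431, -0.0973, 0.0376]
ee_rot: [-180.0, 0.1, 7.6]
force: [0.9, 0.7, -1.9]
finger_gap: 0.515
```

{"fn": "jog_arm", "kwargs": {
  "rows": [
    [[36, 0, 0, -1, 0, 0, 0], [36, 0, 0, -1, 0, 0, 0], [36, 0, 0, 0, 0, 0, 0]]
  ]
}}

```text
clock: 28.43
position: [0.6436, -0.0972, 0.0366]
ee_rot: [180.0, 0.0, 7.6]
force: [-0.8, 1.1, 0.4]
finger_gap: 0.517
```

{"fn": "jog_arm", "kwargs": {
  "rows": [
    [[36, 0, 0, -1, 0, 0, 0], [36, 0, 0, 0, 0, 0, 0]]
  ]
}}

```text
clock: 28.6
position: [0.6438, -0.0973, 0.0366]
ee_rot: [180.0, -0.0, 7.6]
force: [-2.2, 0.3, 4.5]
finger_gap: 0.518
```

{"fn": "jog_arm", "kwargs": {
  "rows": [
    [[36, 0, 0, -1, 0, 0, 0], [36, 0, 0, 0, 0, 0, 0]]
  ]
}}

```text
clock: 28.77
position: [0.644, -0.0972, 0.0366]
ee_rot: [180.0, -0.1, 7.6]
force: [-2.7, 1.7, 9.2]
finger_gap: 0.518
```

Hard stop at 0.0366 m with force rising, which is exactly the seat height predicted from the grip, after the 7 N rise and drop. Release and retreat.

{"fn": "jog_arm", "kwargs": {
  "rows": [
    [[36, 0, 0, 1.5, 0, 0, 0], [46, 0, 0, 0, 0, 0, 0], [52, 0, 0, 0, 0, 0, 0], [62, 0, 0, 0, 0, 0, 0], [72, 0, 0, 0, 0, 0, 0], [80, 0, 0, 0, 0, 0, 0], [80, 0, 0, 0, 0, 0, 0], [80, 0, 0, 0, 0, 0, 0]]
  ]
}}

```text
clock: 29.43
position: [0.6437, -0.0973, 0.036]
ee_rot: [180.0, -0.0, 7.6]
force: [-0.2, -0.3, -0.1]
finger_gap: 0.932
```

{"fn": "jog_arm", "kwargs": {
  "rows": [
    [[80, 0, 0, 15, 0, 0, 0], [80, 0, 0, 30, 0, 0, 0], [80, 0, 0, 40, 0, 0, 0], [80, 0, 0, 40, 0, 0, 0], [80, 0, 0, 30, 0, 0, 0], [80, -35, -15, 0, 0, 0, 0], [80, -35, -15, 0, 0, 0, 0], [80, -35, -15, 0, 0, 0, 0], [80, -35, -15, 0, 0, 0, 0], [80, -35, -15, 0, 0, 0, 0], [80, 0, 0, 0, 0, 0, 0], [80, 0, 0, 0, 0, 0, 0]]
  ]
}}

```text
clock: 30.43
position: [0.4674, -0.1728, 0.1916]
ee_rot: [180.0, -0.1, 7.5]
force: [0.6, 0.2, 0.2]
finger_gap: 0.939
```

```bash
python3 w.py fin_w
python3 - <<'E'
from h import *
s=grab_frame("side");cv2.imwrite("pics/fin_s.png",cv2.resize(s[80:330,40:340],None,fx=2.4,fy=2.4,interpolation=2))
t=grab_frame("top");cv2.imwrite("pics/fin_t.png",cv2.resize(t[90:300,90:400],None,fx=2.5,fy=2.5,interpolation=2))
E
```

```text
30.43 [ 0.4674 -0.1728  0.1916] [ 1.7998e+02 -5.0000e-02  7.4900e+00] [0.6 0.2 0.2] 0.939
```

View pics/fin_w.png

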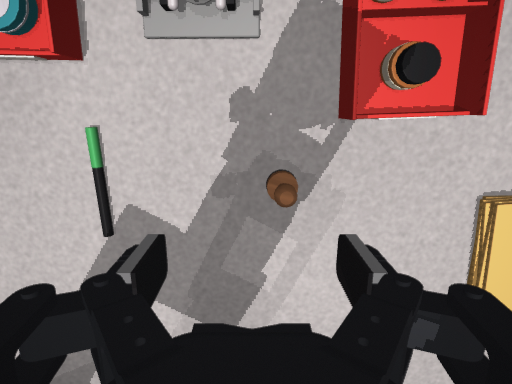

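View pics/fin_s.png

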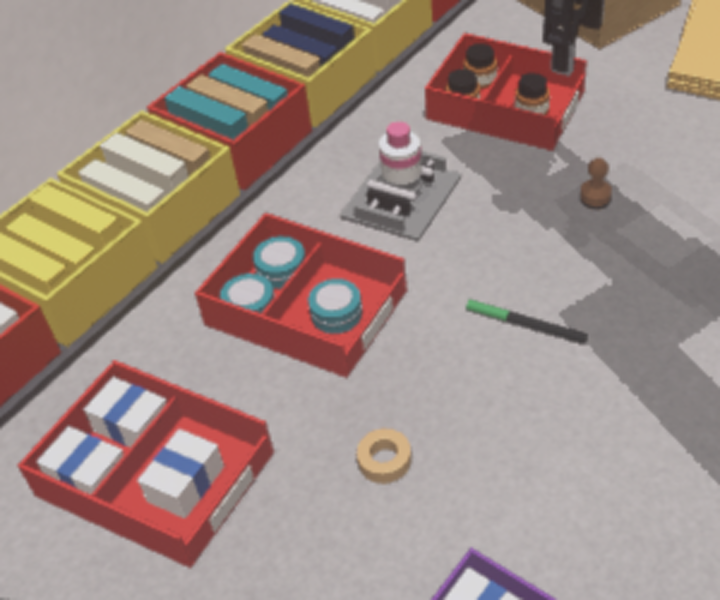

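View pics/fin_t.png

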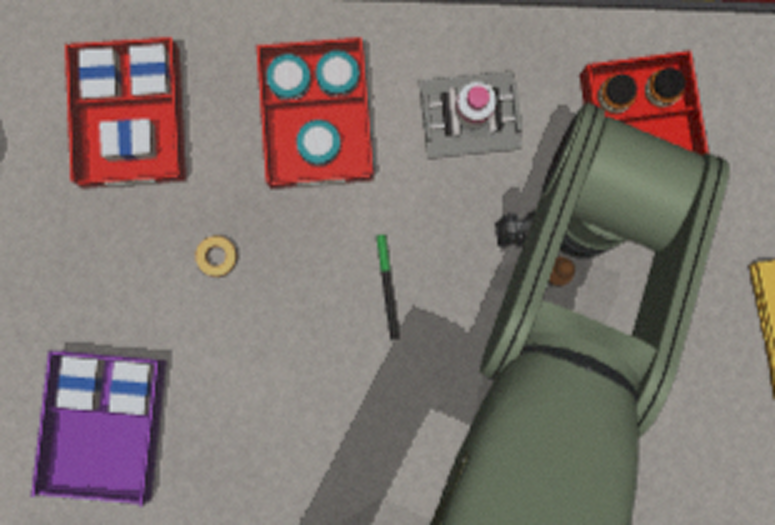

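Run:
```python
from h import *
t=grab_frame("top");s=grab_frame("side");T=cam("top");Sd=cam("side")
for b in blobs(t,'pink',25):
    if 260<b[1][0]<300 and b[1][1]>110: print("cap top",ray(T,b[1],.104).round(4),b[1])
for b in blobs(s,'pink',10):
    if 190<b[1][0]<225 and b[1][1]>110: print("side",b[1],b[2],ray(Sd,b[1],.094).round(4))
print("expected cap mid side",proj(Sd,[.6437,-.0972,.094]),"cap top in top",proj(T,[.6437,-.0972,.104]))
for b in blobs(t,'blue',25):
    if 120<b[1][0]<170 and 130<b[1][1]<200: print("carton",b[4],ray(T,b[1],.040).round(4))
for b in blobs(t,'teal',25):
    if 200<b[1][0]<240 and b[1][1]>130: print("tin",b[2],ray(T,b[1],.032).round(4))
```

```text
cap top [[ 0.6406 -0.0983  0.104 ]] [280.73770492 128.67213115]
side [205.44444444 135.39506173] [201 131  10  10] [[ 0.6444 -0.1002  0.094 ]]
side [206.91836735 147.06122449] [199 143  16   7] [[ 0.6145 -0.0626  0.094 ]]
expected cap mid side [[205.03666816 136.09805524]] cap top in top [[280.36703578 127.62194066]]
carton ((139.0, 145.0), (12.0, 4.0), 90.0) [[0.5936 0.3247 0.04  ]]
tin [209 138  17  17] [[0.596  0.0891 0.032 ]]
```

The bottle's cap is where an upright, fully seated bottle puts it, within 1 px in both views. Carton and tin lie near their bay centres. Handing in.

```bash
python3 -c "
from cell import *
print(read_state()['clock']);print(job_done())"
```

```text
30.6833
the job is handed in; nothing more can be done
None
```

I put the carton, the jar and the tin, in that order, into the front bays of their red bins. Then I pushed the spray bottle straight down into the snap holder. The job was handed in at 30.7 s, with the gripper open and clear of everything.

**Last checks**
- **Carton and tin:** they measure within about 5 mm of their bay centres and look flat.
- **Jar:** it stands upright in its bay in the last wrist and side views, but the arm hid it from the top camera.
- **Spray bottle:** the push rose to 7 N and then dropped. It stopped hard at 0.0366 m, the height where a bottle gripped as this one was stands fully home. Its cap was within about 1 px of the expected place in both fixed views.
- **Tape, stamp and purple bin:** none of them looks moved. I compared the tape and stamp only by eye.

**What disagreed**
- **Fingertips:** they really sit about 20 mm farther back than the reported TCP suggests.
- **First tin grasp:** because of this, the fingers closed on top of the tin, pressed it with about 6 N and shifted it about 6 mm. I regripped it lower.
- **Carton and jar:** both were therefore gripped nearer the top than planned. Each was set down until the wrist force showed contact.

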